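# Clamp the lathe saddle to its guide bar with the U-bolt

## Task

Fasten the sliding saddle plate to the lathe's guide bar: take the larger U-bolt off its wooden block, pass its legs down on both sides of the bar and through the plate's two holes until its crown sits on the bar. Then push the keeper's tab all the way shut so that the fork locks both legs, and let go. Feel your way gently, never pressing hard on the stand (25 N at most), and leave everything else where it is.

Things in the scene. Friction and masses are not known exactly. Their poses are not given: they have to be found in the camera images.
- ubolt: Larger steel U-bolt, 0.14 kg, an upside-down U hanging loose on its block: two upright 9 mm legs 46 mm apart (at x -23 and +23), joined by a straight 9 mm crown rod along x (underside z 61, top z 70 mm). Origin midway between the leg ends, z up. Each leg has a 5 mm neck from z 8 to 18, above a 9 mm foot with a 2 mm tapered end. Half a turn about z makes no difference.
- ubolt_lug (a point): Centre of the flat upright lug on the larger U-bolt's crown, on its axis 82 mm above the leg ends: 30 mm along the crown (x), 8 mm thick (y), 24 mm high. Pinch it across y from above.
- rack: Fixed wooden block, 32 mm (x) by 46 mm (y), top at z 75 mm, on a foot 84x76x10 mm. The larger U-bolt hangs over its top with a leg on either side in x, leg ends 14 mm above the table. Origin at the centre of the underside.
- stand: Fixed red stand, base 130 (x) by 230 (y) by 8 mm, origin at the centre of its underside. A 28 mm steel bar runs along y at x 0, axis z 61, top z 75 mm, in rubber bushes (gives 4 N/mm, 6 mm at most) between 38 mm wide end cheeks at y -103 and +103 (tops z 83). U-bolt home: crown along the stand's x, resting on the bar, legs through the plate's holes, leg ends at z 14.
- saddle_mid (a point): Fixed point on the stand at x 0, y 0, z 46 mm: middle of the saddle's travel, at its top face. The saddle: aluminium plate under the bar, 120 (x) by 64 (y) by 12 mm, two upright 11 mm holes (1.5 mm chamfers) at x -23 and +23. It is sprung (gives down 2.5 N/mm past 2 N) and slides along y (friction 9 N): its holes stand anywhere from y -11 to +11, not reported: feel or look for them.
- keeper (a joint): Keeper travel (m): 0 open, 0.018 fully shut at its stop. A flat dark steel fork carried under the saddle, 26 to 31 mm above the stand's underside, shut by pushing its tab towards the stand's -y against 2.5 N friction. Its 7.6 mm slots pass round the necks of the legs only when the U-bolt is home, else they jam on the legs.
- tab_mid (a point): Fixed point on the stand at x 34, y 64, z 70 mm: where the outer (+y) face of the keeper's tab is when open with the saddle mid-travel. The tab, a dark upright plate 20 (x) by 8 (y) mm, top at z 80 mm, moves along y with saddle and keeper: its outer face is 64 mm to +y of the line of the two holes when open, 46 when shut. Push that face with closed fingertips.
- ubolt_small: smaller U-bolt of the same look (legs 32 mm apart, 7 mm rod, 52 mm long) hanging on the thinner wooden block; does not fit the bar; leave it
- bowl: turned wooden bowl 110 mm wide, 50 mm high; bystander
- glue: white glue bottle, 56 mm wide, 140 mm high; bystander
- chisel: small tool with a dark wooden handle; bystander
- offcut: wood offcut 90x50x30 mm; bystander
- finial: turned wooden finial 52 mm wide, 70 mm high; bystander
Mind the look-alikes: they are no part of the job. What is shaped like the ubolt but orange is not meant.

How it is judged (in metres and radians):
On the way:
1. the U-bolt is home, both legs through the holes and its crown on the bar, with the keeper still open (z of ubolt in the frame of stand below 0.0165 m and x of ubolt in the frame of stand between -0.005 and 0.005 m and y of ubolt in the frame of stand between -0.018 and 0.018 m and angle between ubolt's own z axis and vertical below 0.18 rad and angle between the x axis of ubolt and the x axis of stand, either way round below 0.15 rad and value of joint keeper below 0.006 m), for 0.2 s.
At the end, for the whole second after the job is handed in: The U-bolt is home: leg ends no more than 16.5 mm above the stand's underside (2.5 mm from fully seated), centred on the bar within 5 mm across and 18 mm along, upright within 0.18 rad, square to the bar within 0.15 rad, at rest; the keeper is shut to at least 15 of its 18 mm (z of ubolt in the frame of stand below 0.0165 m and x of ubolt in the frame of stand between -0.005 and 0.005 m and y of ubolt in the frame of stand between -0.018 and 0.018 m and angle between ubolt's own z axis and vertical below 0.18 rad and angle between the x axis of ubolt and the x axis of stand, either way round below 0.15 rad and value of joint keeper above 0.015 m and linear speed of ubolt below 0.02 m/s); the robot touches nothing.
It fails at once if the U-bolt is forced: more than 25 N between it and the stand, its bar or saddle plate (contact force between ubolt and stand above 25 N).
It fails at once if the robot presses on the stand, its plate or its keeper with more than 25 N (contact force between the arm and stand above 25 N).
It fails at once if the fingers press on the stand, its plate or its keeper with more than 25 N (contact force between the fingers and stand above 25 N).
It fails at once if a bystander is moved by more than 20 mm (distance of any of ubolt_small, bowl, glue, chisel, offcut, finial from where it was at the start of the episode above 0.02 m).
It also fails if it takes over 59 s, if anything falls off the work surface, if the arm or the gripper's body presses on something with over 40 N, if the wrist force passes 120 N, or if a joint passes its speed limit or range.

## Robot

A 6-joint arm with a two-finger parallel gripper is mounted at the origin on the work surface. World frame = base frame: x ahead of the robot, y to its left, z up, the work surface at z = 0. Lengths are in mm, angles in rad, forces in N, time in s.
With the tool pointing down it reaches from about 275 to 850 mm from the base axis. Payload 19 kg.
Tool frame: the origin (TCP) lies midway between the tips of the shut fingers; the grasp point (between the pads) lies 19 mm behind it; z points along the fingers, y is the line along which they close (so a half turn about z gives the same grasp; the last joint's range is limited). The gripper opens to 85 mm and grips with 20 to 120 N. Pads are 22 mm wide; open, the fingers measure 114 mm over their backs; the gripper's body (76 mm by 85 mm) begins 54 mm behind the grasp point. The pads swing forward as they close: fully open they stand 13 mm farther back than shut.
Start: joints at [-1.256, 0.15, 1.437, -0, 1.554, -0.134], TCP at [249.454, -518.037, 231.267] pointing down, gripper open.
Joint ranges: [-2.8, 2.8], [-0.68, 2.1], [0.12, 2.68], [-1.39, 4.53], [0.16, 2.79], [-2.81, 2.81]. Speed limits (rad/s): [1.89, 1.89, 2.22, 3.01, 3.01, 3.01].

## Interface

Orientations are given as [roll, pitch, yaw] about the fixed x, y, z axes, in that order (R = Rz(yaw) Ry(pitch) Rx(roll)).
In Python, from workcell import sense, get_image, sign_off gives the robot as it stands. The module is installed in compiled form; this text tells all that it offers.
- The arm moves only by the tool send_rows, never from a script. Its argument "plan" is a list of rows, each a list of 3 entries, a list of its own where there are three numbers: the opening, from -1 (shut) to 1 (fully open), then the shift along the tool's x, y, z in mm, then the turn about the tool's z in degrees. A call has 1 to 12 rows; each row shifts and turns the commanded pose from where the row before left it, along the tool's axes as they then stand; what a row does not reach is not made up. A row lasts 1/10 s, in which the tool goes at most 50 mm and 8.59 degrees, less where a joint would pass 70% of its speed; a pose out of reach is approached as far as the arm can. A call is refused whole if a number of a shift passes 50 or a number of a turn 8.59, either way. A call with a gripper value outside its range is refused whole. The fingers move at their own pace and stop on an object; "force" is the grip in N (left out, the last holds). Time passes only in rows, so rows that do not move let the fingers close. It gives the time, the measured TCP pose, the force, the opening and the grip force at its end, in the units of the state.
- sense(): the state, without advancing time (a new reading comes with each control period).
- get_image(name): name is "side" or "top" or "wrist"; returns a dict with "pixels" (400x640x3 uint8, blue, green, red), "vertical_fov" (degrees; the focal length in pixels is half the picture's height over the tangent of half this angle, whatever the lens; pixels are square), "cx", "cy" (the principal point, pixels), "rvec" (rotation vector, rad) and "tvec" (3), from world to camera coordinates, as OpenCV has them; the wrist camera has in their place "hand_eye" (4x4, takes a point from camera to tool coordinates, whose origin is the TCP and whose axes are the flange's). Camera axes: x right, y down, z forward; pixel columns grow to the right and rows downward; lengths in mm; the calibration is good to about 2 mm. A picture is of the moment at which its call begins: read the wrist's pose just before it. There is no depth.
- sign_off(): hands the job in; it is judged then, once.
The state is a dict: "t": time; "joint_pos": joint angles; "joint_vel": joint speeds; "effort": joint torques, N m; "ee_pos": TCP position; "ee_rot": TCP orientation; "contact_force": force on the tool from outside, world axes, zero at the start; "wrist_torque": the same for the moment, N m; "gripper_width": finger opening in mm; "finger_force": force on a finger pad.
Only numpy, scipy, OpenCV 4.12 (cv2) and the standard library are available. Lean on these libraries where they do the work, as an engineer would, in place of code of your own. Each camera call takes 0.05 s, during which the arm holds its last target. There are 200 camera calls.

## Working session

There is one attempt and no reset: what is moved stays moved. The work goes in short steps, Python scripts to look and compute and a tool call to move; the robot and the scene stay as the last step left them, time stands still between calls to the robot, and variables do not carry over. Pictures are saved under pics/ and viewed, at most 10 in all, crops included, and the job is handed in when it is done.

Besides the shell and the picture viewer there is one more tool, called after "Request:" as name(argument=value, ...) on one line, values as JSON. send_rows: Moves the arm, as the interface text tells. Its arguments: {"type":"object","properties":{"plan":{"type":"array","items":{"type":"array"}},"force":{"type":"number"}},"required":["plan"]}

```bash
mkdir -p pics
cat > h.py <<'E'
import numpy as np, cv2
from workcell import sense,get_image,sign_off
def cam(name):
    s=sense(); d=get_image(name); im=d["pixels"]
    f=im.shape[0]/2/np.tan(np.radians(d["vertical_fov"])/2)
    K=np.array([[f,0,d["cx"]],[0,f,d["cy"]],[0,0,1]])
    if "hand_eye" in d:
        T=np.eye(4);r,p,y=s["ee_rot"]
        from scipy.spatial.transform import Rotation as Ro
        T[:3,:3]=Ro.from_euler("xyz",[r,p,y]).as_matrix();T[:3,3]=s["ee_pos"]
        W=np.linalg.inv(T@np.array(d["hand_eye"]))
        R,t=W[:3,:3],W[:3,3]
    else:
        R=cv2.Rodrigues(np.array(d["rvec"],float))[0];t=np.array(d["tvec"],float).ravel()
    return np.array(im),K,R,t
def save(c,n): np.savez(n,im=c[0],K=c[1],R=c[2],t=c[3])
def load(n):
    z=np.load(n); return z["im"],z["K"],z["R"],z["t"]
def proj(c,X):
    p=(c[1]@(c[2]@np.atleast_2d(X).T+c[3][:,None])).T
    return p[:,:2]/p[:,2:]
def atz(c,uv,z):
    uv=np.atleast_2d(np.array(uv,float)); o=-c[2].T@c[3]
    d=(c[2].T@np.linalg.inv(c[1])@np.c_[uv,np.ones(len(uv))].T).T
    return o+d*((z-o[2])/d[:,2])[:,None]
def tri(cs,uvs):
    A=[]
    for c,(u,v) in zip(cs,uvs):
        P=c[1]@np.c_[c[2],c[3]]; A+=[u*P[2]-P[0],v*P[2]-P[1]]
    x=np.linalg.svd(np.array(A))[2][-1]; return x[:3]/x[3]
E
python3 - <<'E'
from h import *
s=sense();print(s)
for n in("top","side","wrist"):
    c=cam(n);save(c,n+"0.npz");print(n,c[1][0,0],-c[2].T@c[3],c[0].shape)
    cv2.imwrite(f"pics/{n}0.png",c[0])
E
```

```text
{'t': 0.0, 'joint_pos': array([-1.25600005e+00,  1.50959600e-01,  1.43803841e+00, -2.86530695e-05,
        1.55381439e+00, -1.34016165e-01]), 'joint_vel': array([-7.72898888e-04,  1.92266127e-03,  1.07407362e-03,  8.40363234e-05,
        3.69409261e-04,  9.32588163e-04]), 'effort': array([-6.17291917e-04, -7.13057899e+01, -5.70869994e+01, -3.57155159e-04,
        8.78330204e-03,  9.82980532e-05]), 'ee_pos': array([ 249.37473214, -517.82228523,  230.68683355]), 'ee_rot': array([-3.14038002e+00, -1.34584627e-04,  4.48812862e-01]), 'contact_force': array([-0.77135467,  0.25754306, -0.39122046]), 'wrist_torque': array([0.04378229, 0.00779827, 0.10211733]), 'finger_force': 0.0, 'gripper_width': 85.26143624686891}
top 409.0174439355203 [385.71456949  14.40112146 934.03463012] (400, 640, 3)
side 427.07553808827805 [ 437.48511265 -620.45435475  764.51477915] (400, 640, 3)
wrist 317.6869407534655 [ 313.08363187 -488.76058288  374.18134884] (400, 640, 3)
```

View pics/top0.png

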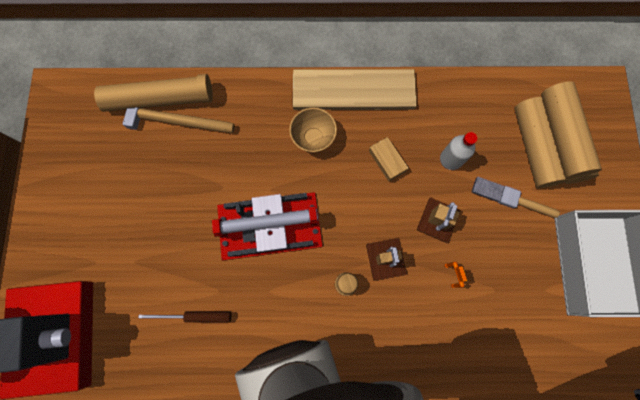

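View pics/side0.png

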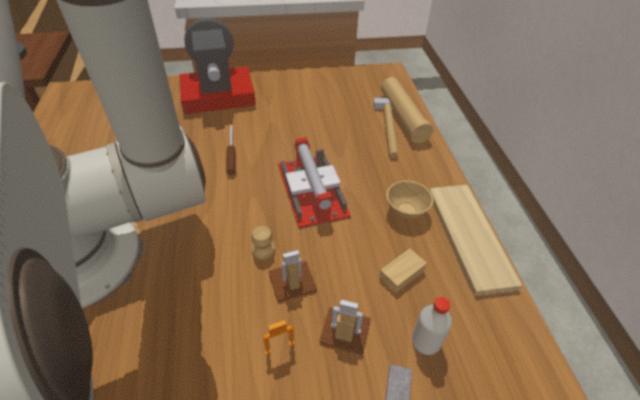

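Run:
```python
from h import *
t=load("top0.npz");s=load("side0.npz")
r=lambda im,x,y,w,h,k:cv2.resize(im[y:y+h,x:x+w],None,fx=k,fy=k,interpolation=cv2.INTER_CUBIC)
a=r(t[0],360,190,100,100,4);b=r(s[0],265,235,110,133,3)
b=cv2.copyMakeBorder(b,0,1,0,0,0) 
a=a[:400];b=b[:400]
cv2.imwrite("pics/cmp.png",np.hstack([a,b]))
a=r(t[0],205,180,130,90,6);cv2.imwrite("pics/stand_top.png",a)
print(atz(t,[[440,215],[387,258],[270,225]],0))
```

```text
[[ 564.12824203 -253.92229589    0.        ]
 [ 465.23903094 -127.07517434    0.        ]
 [ 542.25510305  140.60281875    0.        ]]
```

View pics/cmp.png

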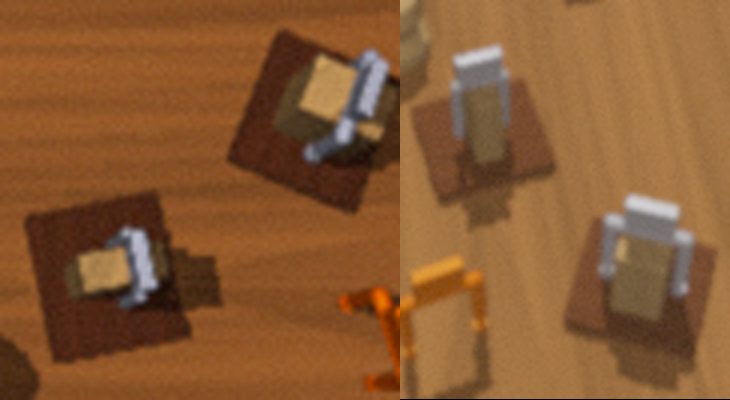

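View pics/stand_top.png

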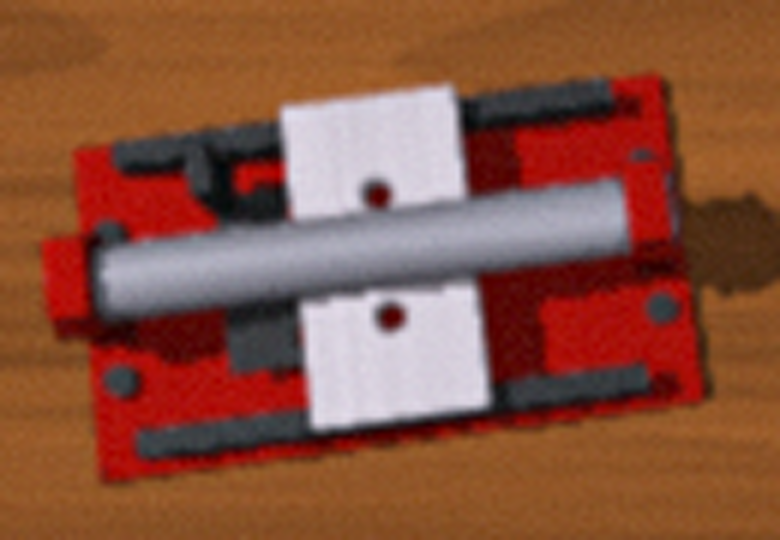

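Candidates (top view): the grey U-bolt at (447,212), the grey one at (394,258) and the orange one at (458,274). The first is the larger: its legs are wider apart and its block is wider (it stands over ~46 mm), while the second sits on the thinner block and the third is the wrong colour. In the stand crop the holes are at about (267.5,212.5) and (270,233) in full-frame pixels, and the keeper tab is at (238,207).

```bash
cat >> h.py <<'E'
def plan(tgt,yaw=None):
    from scipy.spatial.transform import Rotation as Ro
    s=sense();R=Ro.from_euler("xyz",s["ee_rot"]).as_matrix()
    d=R.T@(np.array(tgt)-s["ee_pos"])
    print("tool shift (no turn)",d.round(1),"pos",s["ee_pos"].round(1),"yaw",round(s["ee_rot"][2],4),"t",s["t"])
    if yaw is not None: print("turn deg",np.degrees(-(yaw-s["ee_rot"][2])))
    return d
E
python3 - <<'E'
from h import *
d=get_image("wrist");print(np.array(d["hand_eye"]).round(3))
t=load("top0.npz");s=load("side0.npz")
f=lambda x,y:[360+x/4,190+y/4]
print("rack foot",atz(t,[f(283,30),f(230,160),f(355,212)],10).round(1))
g=lambda x,y:[205+x/6,180+y/6]
P=atz(t,[g(75,150),g(660,75),g(705,398),g(105,482)],8);print("stand",P.round(1),P.mean(0))
H=atz(t,[g(375,195),g(390,317)],46);print("holes",H.round(1))
L=tri([t,s],[f(368,90),[265+250/3,235+215/3]]);print("lug",L)
plan([L[0],L[1],230],-0.39)
E
```

```text
[[ 1.00000e-03 -9.60000e-01 -2.80000e-01  7.00390e+01]
 [ 1.00000e+00  1.00000e-03  1.00000e-03  1.25500e+00]
 [-1.00000e-03 -2.80000e-01  9.60000e-01 -1.43403e+02]
 [ 0.00000e+00  0.00000e+00  0.00000e+00  1.00000e+00]]
rack foot [[ 603.6 -232.3   10. ]
 [ 527.6 -197.5   10. ]
 [ 497.6 -266.7   10. ]]
stand [[588.4 262.4   8. ]
 [617.2  36.4   8. ]
 [491.5  19.3   8. ]
 [460.9 244.4   8. ]] [539.48212271 140.6326575    8.        ]
holes [[562.6 140.6  46. ]
 [517.2 134.   46. ]]
lug [ 552.35529494 -251.56479168   96.75297909]
tool shift (no turn) [ 388.5 -108.5    1. ] pos [ 249.4 -517.9  230.9] yaw 0.4488 t 0.2
turn deg 48.05917574648645
```

Request:
send_rows(plan=[[1,[32.4,-9,0],0],[1,[32.4,-9,0],0],[1,[32.4,-9,0],0],[1,[32.4,-9,0],0],[1,[32.4,-9,0],0],[1,[32.4,-9,0],0],[1,[32.4,-9,0],0],[1,[32.4,-9,0],0],[1,[32.4,-9,0],0],[1,[32.4,-9,0],0],[1,[32.4,-9,0],0],[1,[32.4,-9,0],0]])

```text
t: 1.4
ee_pos: [553.8, -250.9, 231.2]
ee_rot: [-3.141, 0.0, 0.449]
contact_force: [-0.5, -0.7, 0.7]
gripper_width: 85.5
finger_force: 0.0
```

Request:
send_rows(plan=[[1,[0,0,0],8],[1,[0,0,0],8],[1,[0,0,0],8],[1,[0,0,0],8],[1,[0,0,0],8],[1,[0,0,0],8],[1,[0,0,0],0],[1,[0,0,0],0]])

```text
t: 2.2
ee_pos: [552.8, -252.1, 231.2]
ee_rot: [-3.142, 0.0, -0.385]
contact_force: [-0.2, 0.2, 0.6]
gripper_width: 85.4
finger_force: 0.0
```

Run:
```python
from h import *
c=cam("wrist");save(c,"w1.npz");plan([552,-251,230],-.39)
cv2.imwrite("pics/w1.png",c[0])
```

```text
tool shift (no turn) [-1.2 -0.6  1.2] pos [ 552.9 -252.   231.2] yaw -0.3848 t 2.25
turn deg 0.2983214750516828
```

View pics/w1.png

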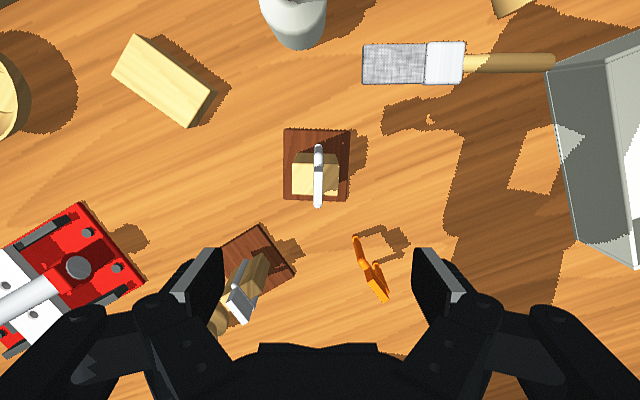

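The larger U-bolt stands on its block at (318,175), its lug's bright top running (318,147)–(318,205), so it is square with the tool. The small one is at (245,290) and the orange one at (370,270). I'll measure its edges and take a second wrist view lower down.

```bash
cat > lug.py <<'E'
from h import *
def bright(c,x0,x1,y0,y1):
    im=c[0][y0:y1,x0:x1].astype(int); m=((im.min(2)>140)&(im.max(2)-im.min(2)<40)).astype(np.uint8)
    n,l,st,ce=cv2.connectedComponentsWithStats(m); k=1+st[1:,4].argmax()
    ys,xs=np.where(l==k); pts=np.c_[xs+x0,ys+y0].astype(np.float32)
    return pts.mean(0),cv2.minAreaRect(pts),st[k]+[x0,y0,0,0,0]
if __name__=="__main__":
    c=load("w1.npz"); print(bright(c,295,345,135,215))
    print(proj(c,[[552.8,-252,96]]),proj(c,sense()["ee_pos"][None]))
    cv2.imwrite("pics/x.png",cv2.resize(c[0][125:215,280:360],None,fx=6,fy=6))
E
python3 lug.py
```

```text
(array([317.3697 , 188.63939], dtype=float32), ((317.5, 189.0), (36.0, 9.0), 90.0), array([313, 171,  10,  37, 330]))
[[315.28722978 184.26310467]] [[313.57944337 251.87581268]]
```

View pics/x.png

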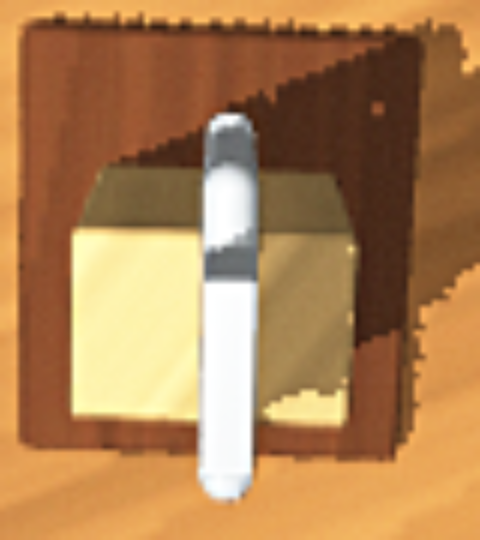

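Request:
send_rows(plan=[[1,[-15,0,20],0],[1,[-15,0,20],0],[1,[0,0,0],0],[1,[0,0,0],0]])

```text
t: 2.65
ee_pos: [525.4, -240.8, 191.9]
ee_rot: [-3.142, -0.0, -0.387]
contact_force: [0.4, -0.1, 0.7]
gripper_width: 85.6
finger_force: 0.0
```

Run:
```python
from h import *
c=cam("wrist");save(c,"w2.npz");plan([552,-251,230],-.39)
print(proj(c,[[552.8,-252,96]]),proj(c,sense()["ee_pos"][None]))
p=proj(c,[[552.8,-252,96]])[0].astype(int)
cv2.imwrite("pics/w2.png",cv2.resize(c[0][p[1]-60:p[1]+60,p[0]-60:p[0]+60],None,fx=5,fy=5)); print(p-60)
```

```text
tool shift (no turn) [ 28.1  -0.7 -37.6] pos [ 525.8 -241.   192.3] yaw -0.3876 t 2.7
turn deg 0.13812537249874107
[[315.0460147  159.32618373]] [[313.8312605  251.46202011]]
[255  99]
```

View pics/w2.png

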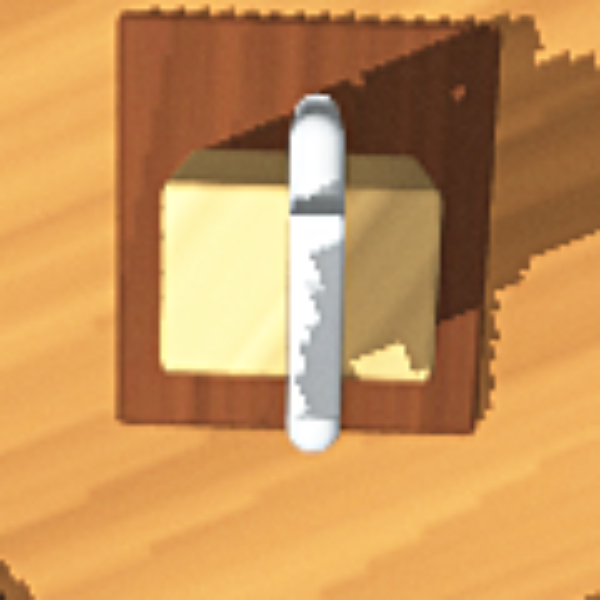

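The lug's top face spans (318.3,171.8)–(317.5,203.8) in view 1 and (318.4,141.8)–(317.8,182.6) in view 2.

Run:
```python
from h import *
a=load("w1.npz");b=load("w2.npz")
F=tri([a,b],[(318.3,171.8),(318.4,141.8)]);N=tri([a,b],[(317.5,203.8),(317.8,182.6)])
print(F,N,(F+N)/2,np.linalg.norm(F-N),np.arctan2(F[1]-N[1],F[0]-N[0]))
for c,u,v in((a,(318.3,171.8),(317.5,203.8)),(b,(318.4,141.8),(317.8,182.6))):
    f,n=atz(c,[u,v],108);m=(f+n)/2;print(f,n,m,np.linalg.norm(f-n),np.arctan2(f[1]-n[1],f[0]-n[0]))
plan([m[0],m[1],230],np.arctan2(f[1]-n[1],f[0]-n[0]))
```

```text
[ 566.0633504  -260.14499437  113.8539731 ] [ 536.2335272  -247.50029379  100.70429885] [ 551.1484388  -253.82264408  107.27913598] 34.96599401437113 -0.40093397994916474
[ 564.86081366 -259.7569588   108.        ] [ 538.43105301 -248.35745981  108.        ] [ 551.64593334 -254.0572093   108.        ] 28.783342848292577 -0.4072056289678047
[ 565.43849235 -259.83299567  108.        ] [ 537.9201148  -248.20093666  108.        ] [ 551.67930357 -254.01696617  108.        ] 29.875841404087215 -0.39992217340866704
tool shift (no turn) [ 28.9   2.2 -37.6] pos [ 525.8 -241.   192.3] yaw -0.3876 t 2.7
turn deg 0.7066240324122953
```

Request:
send_rows(plan=[[1,[14.5,1.1,0],0.7],[1,[14.4,1.1,0],0],[1,[0,0,25],0],[1,[0,0,25],0],[1,[0,0,25],0],[1,[0,0,21],0],[1,[0,0,10],0],[1,[0,0,0],0],[1,[0,0,0],0]])

```text
t: 3.6
ee_pos: [551.7, -254.2, 86.5]
ee_rot: [3.141, -0.001, -0.401]
contact_force: [0.5, -0.5, -0.1]
gripper_width: 85.6
finger_force: 0.0
```

Request:
send_rows(plan=[[-1,[0,0,0],0],[-1,[0,0,0],0],[-1,[0,0,0],0],[-1,[0,0,0],0],[-1,[0,0,0],0],[-1,[0,0,0],0],[-1,[0,0,0],0],[-1,[0,0,0],0]], force=60)

```text
t: 4.4
ee_pos: [551.0, -253.9, 85.4]
ee_rot: [-3.142, -0.0, -0.401]
contact_force: [-0.4, 1.0, 4.3]
gripper_width: 6.6
finger_force: 60.4
```

Request:
send_rows(plan=[[-1,[0,0,-10],0],[-1,[0,0,-20],0],[-1,[0,0,-30],0],[-1,[0,0,-30],0],[-1,[0,0,-30],0],[-1,[0,0,-30],0],[-1,[0,0,0],0]])

```text
t: 5.1
ee_pos: [551.9, -254.3, 240.2]
ee_rot: [3.141, -0.006, -0.401]
contact_force: [-0.0, -0.2, -0.4]
gripper_width: 7.2
finger_force: 59.9
```

Request:
send_rows(plan=[[-1,[-18.3,-28,0],0],[-1,[-18.3,-28,0],0],[-1,[-18.3,-28,0],0],[-1,[-18.3,-28,0],0],[-1,[-18.3,-28,0],0],[-1,[-18.3,-28,0],0],[-1,[-18.3,-28,0],0],[-1,[-18.3,-28,0],0],[-1,[-18.3,-28,0],0],[-1,[-18.3,-28,0],0],[-1,[-18.3,-28,0],0],[-1,[-18.3,-28,0],0]])

```text
t: 6.3
ee_pos: [479.3, 142.5, 235.2]
ee_rot: [3.142, 0.0, -0.401]
contact_force: [0.8, -0.1, -0.8]
gripper_width: 6.9
finger_force: 59.8
```

Request:
send_rows(plan=[[-1,[0,0,0],-7.6],[-1,[0,0,0],-7.6],[-1,[0,0,0],-7.6],[-1,[0,0,0],-7.6],[-1,[0,0,0],0],[-1,[0,0,0],0],[-1,[0,0,0],0]])

```text
t: 7.0
ee_pos: [479.9, 141.2, 235.3]
ee_rot: [-3.141, 0.0, 0.126]
contact_force: [-0.6, 0.5, -1.3]
gripper_width: 6.6
finger_force: 59.9
```

Run:
```python
from h import *
c=cam("wrist");save(c,"w3.npz");plan([539.5,140.6,235],.131)
cv2.imwrite("pics/w3.png",cv2.resize(c[0],(800,500)))
```

```text
tool shift (no turn) [59.   8.2  0.3] pos [480.  141.2 235.3] yaw 0.1267 t 7.05
turn deg -0.24396970304907298
```

View pics/w3.png

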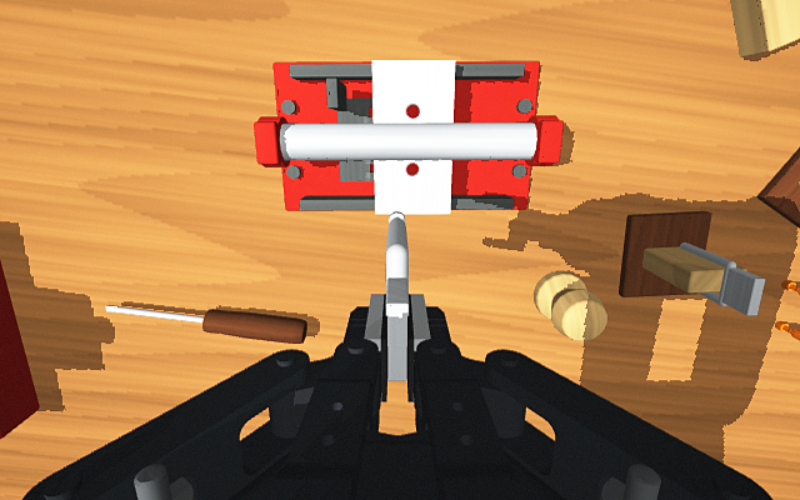

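The stand lies square to the tool: holes at about (330,89) and (330,135) px in the full frame, base corners at (218,50), (433,50), (422,169), (230,169), tab at (266,75). The U-bolt hangs straight from the fingers at (317,175–300).

Run:
```python
from h import *
from scipy.optimize import least_squares
c=load("w3.npz");im=c[0].astype(int)
red=((im[...,2]>90)&(im[...,1]<60)&(im[...,0]<60)).astype(np.uint8)
n,l,st,ce=cv2.connectedComponentsWithStats(red)
for i in range(1,n):
    if st[i,4]>20: print(st[i],ce[i])
h=[ce[i] for i in range(1,n) if 20<st[i,4]<200 and 320<ce[i][0]<340]
k=1+st[1:,4].argmax()
# base edges from red mask
m=(red>0);X=[]
C=np.array([(273,62),(541,62),(528,211),(287,211)])*.8
M=np.array([[65,115,8],[65,-115,8],[-65,-115,8],[-65,115,8.]])
# hole rows: red seen through = visible lower part; use atz at plate top 46 for rim
def W(p,M):
    cc,s=np.cos(p[2]),np.sin(p[2]);return np.c_[p[0]+cc*M[:,0]-s*M[:,1],p[1]+s*M[:,0]+cc*M[:,1],M[:,2]]
r=least_squares(lambda p:(proj(c,W(p,M))-C).ravel(),[540,140,.13])
p=r.x;print("stand",p,r.fun.round(1))
H=atz(c,h,46);print(np.array(h),"holes",H)
cc,s=np.cos(p[2]),np.sin(p[2]);print("holes in stand",(H[:,:2]-p[:2])@np.array([[cc,-s],[s,cc]]))
print("tab top outer edge pred y0",proj(c,W(p,np.array([[24,64,80.],[44,64,80],[34,56,80]])))/.8, "cheeks",proj(c,W(p,np.array([[0,103,83.],[0,-103,83]])))/.8)
cv2.imwrite("pics/h.png",cv2.resize(c[0][40:180,195:455],None,fx=3,fy=3,interpolation=cv2.INTER_NEAREST))
```

```text
[365  49  52   2  69] [393.50724638  49.68115942]
[ 361   49   90  119 4915] [402.42441506 107.69867752]
[ 203   50   96  118 3624] [244.07174393 112.89431567]
[272  64  26  15 294] [286.2585034   70.69047619]
[325  84  10  11  80] [329.85   88.625]
[295  86   3   8  23] [296.04347826  89.34782609]
[325 131  10   9  66] [329.63636364 135.        ]
[625 224   8   8  31] [628.06451613 227.16129032]
[164 251  79  12 144] [203.26388889 255.36111111]
stand [5.40210784e+02 1.37609705e+02 1.29655436e-01] [ 0.4  0.3  0.5 -0.2 -0.  -0.3 -1.   0.2]
[[329.85        88.625     ]
 [329.63636364 135.        ]] holes [[564.26560178 137.73624475  46.        ]
 [519.14714851 131.68525068  46.        ]]
holes in stand [[ 23.86927433  -2.98462917]
 [-21.65282531  -3.1513576 ]]
tab top outer edge pred y0 [[320.16391261 108.91009339]
 [318.54592479  78.72072929]
 [330.69616784  93.93749483]] cheeks [[267.30776956 143.8939606 ]
 [552.40191146 143.17639542]]
```

View pics/h.png

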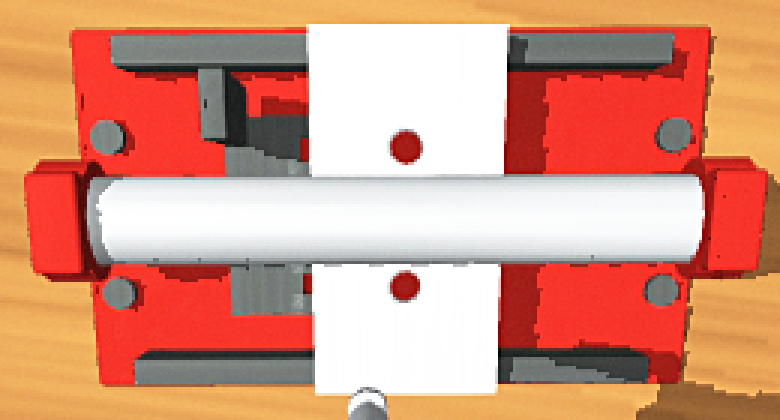

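The crop shows the whole rim of both holes, and they measure 45.5 mm apart as they should. The hole line is 3 mm to −y of mid-travel, centred at (541.5,134.7). I'll move over it and come down.

Request:
send_rows(plan=[[-1,[20,4.7,0],-0.2],[-1,[20,4.7,0],0],[-1,[19.7,4.7,0],0],[-1,[0,0,0],0],[-1,[0,0,25],0],[-1,[0,0,25],0],[-1,[0,0,25],0],[-1,[0,0,20],0],[-1,[0,0,10],0],[-1,[0,0,0],0],[-1,[0,0,0],0]])

```text
t: 8.15
ee_pos: [541.3, 135.2, 131.3]
ee_rot: [-3.141, -0.001, 0.133]
contact_force: [0.3, -0.3, -0.8]
gripper_width: 6.6
finger_force: 60.0
```

Run:
```python
from h import *
plan([541,134.7,120],.131)
for _ in range(3):
    c=cam("side");s=sense();print(s["contact_force"],s["ee_pos"],s["ee_rot"])
save(c,"s1.npz");p=proj(c,[[541,134.7,60]])[0].astype(int);print(p)
cv2.imwrite("pics/s1.png",cv2.resize(c[0][p[1]-60:p[1]+60,p[0]-80:p[0]+80],None,fx=5,fy=5,interpolation=cv2.INTER_CUBIC))
```

```text
tool shift (no turn) [-0.3  0.5 11.3] pos [541.3 135.2 131.3] yaw 0.1325 t 8.15
turn deg 0.08840405788691617
[ 0.39041185  0.27382905 -1.44138186] [541.46595504 135.20684817 131.56652273] [-3.14152564e+00 -1.53562896e-03  1.32604683e-01]
[ 0.43151689 -0.1232823  -1.34575714] [541.49943258 135.21015827 131.53317576] [-3.14151715e+00 -1.64331251e-03  1.32660299e-01]
[-0.30374413  0.05352553 -0.46614994] [541.45836677 135.19017322 131.41794955] [-3.14154774e+00 -1.57183843e-03  1.32738904e-01]
[311 174]
```

Request:
send_rows(plan=[[-1,[-0.2,0.4,3],0],[-1,[0,0,3],0],[-1,[0,0,3],0],[-1,[0,0,2],0],[-1,[0,0,2],0],[-1,[0,0,0],0]])

```text
t: 8.9
ee_pos: [540.8, 134.7, 117.0]
ee_rot: [-3.141, 0.0, 0.133]
contact_force: [-0.5, -0.2, -1.7]
gripper_width: 6.7
finger_force: 60.0
```

Request:
send_rows(plan=[[-1,[0,0,1.5],0],[-1,[0,0,1.5],0],[-1,[0,0,0],0]])

```text
t: 9.2
ee_pos: [540.9, 134.8, 114.2]
ee_rot: [-3.141, -0.0, 0.133]
contact_force: [0.8, 1.2, -2.0]
gripper_width: 6.4
finger_force: 59.8
```

Request:
send_rows(plan=[[-1,[0,0,1.5],0],[-1,[0,0,1.5],0],[-1,[0,0,1.5],0],[-1,[0,0,0],0]])

```text
t: 9.6
ee_pos: [540.8, 134.8, 109.6]
ee_rot: [-3.141, 0.0, 0.133]
contact_force: [1.0, 2.3, -2.1]
gripper_width: 6.6
finger_force: 59.8
```

Request:
send_rows(plan=[[-1,[0,0,1.5],0],[-1,[0,0,1.5],0],[-1,[0,0,1.5],0],[-1,[0,0,0],0]])

```text
t: 10.0
ee_pos: [540.8, 134.7, 105.1]
ee_rot: [-3.141, 0.0, 0.133]
contact_force: [1.6, 1.2, -2.7]
gripper_width: 6.5
finger_force: 59.7
```

Request:
send_rows(plan=[[-1,[0,0,2],0],[-1,[0,0,2],0],[-1,[0,0,2],0],[-1,[0,0,2],0],[-1,[0,0,2],0],[-1,[0,0,2],0],[-1,[0,0,0],0]])

```text
t: 10.7
ee_pos: [540.8, 134.8, 93.0]
ee_rot: [-3.141, 0.0, 0.133]
contact_force: [1.4, 3.1, -1.4]
gripper_width: 6.8
finger_force: 59.7
```

Request:
send_rows(plan=[[-1,[0,0,1.5],0],[-1,[0,0,1.5],0],[-1,[0,0,1.5],0],[-1,[0,0,0],0]])

```text
t: 11.1
ee_pos: [540.9, 134.8, 88.6]
ee_rot: [-3.141, 0.0, 0.133]
contact_force: [2.3, 2.3, -2.3]
gripper_width: 6.7
finger_force: 59.7
```

Request:
send_rows(plan=[[-1,[0,0,1.5],0],[-1,[0,0,0.8],0],[-1,[0,0,0],0]])

```text
t: 11.4
ee_pos: [540.9, 134.8, 86.4]
ee_rot: [-3.141, 0.0, 0.133]
contact_force: [1.8, 2.6, -1.8]
gripper_width: 6.8
finger_force: 59.8
```

Continue by small steps until the crown touches the bar.

Request:
send_rows(plan=[[-1,[0,0,0.8],0],[-1,[0,0,0.6],0],[-1,[0,0,0],0],[-1,[0,0,0],0]])

```text
t: 11.8
ee_pos: [540.9, 134.7, 85.1]
ee_rot: [-3.141, -0.0, 0.133]
contact_force: [1.6, 4.2, 1.0]
gripper_width: 6.6
finger_force: 60.2
```

Request:
send_rows(plan=[[-1,[0,0,0.7],0],[-1,[0,0,0],0],[-1,[0,0,0],0]])

```text
t: 12.1
ee_pos: [540.9, 134.8, 84.5]
ee_rot: [-3.141, -0.0, 0.133]
contact_force: [1.7, 3.8, 3.0]
gripper_width: 6.7
finger_force: 60.6
```

Request:
send_rows(plan=[[-0.6,[0,0,0],0],[-0.3,[0,0,0],0],[0,[0,0,0],0],[0,[0,0,0],0],[0,[0,0,-10],0],[0,[0,0,-20],0],[0,[0,0,-20],0],[0,[0,0,0],0]])

```text
t: 12.9
ee_pos: [542.1, 134.8, 137.8]
ee_rot: [3.142, -0.004, 0.133]
contact_force: [0.2, 0.5, -1.0]
gripper_width: 42.3
finger_force: 0.0
```

Request:
send_rows(plan=[[-1,[12,-29,0],0],[-1,[12,-29,0],0],[-1,[12,-28.5,0],0],[-1,[0,0,0],0],[-1,[0,0,0],0],[-1,[0,0,0],0],[-1,[0,0,0],0]], force=40)

```text
t: 13.6
ee_pos: [565.1, 224.4, 134.5]
ee_rot: [3.142, -0.0, 0.132]
contact_force: [0.0, 0.4, 0.3]
gripper_width: -0.1
finger_force: 0.0
```

Run:
```python
from h import *
plan([541.2,134.7,120],.131)
c=cam("wrist");save(c,"w4.npz");print(sense()["gripper_width"])
cv2.imwrite("pics/w4.png",c[0])
```

```text
tool shift (no turn) [-35.5  85.8  14.5] pos [565.1 224.4 134.5] yaw 0.1321 t 13.6
turn deg 0.060872276757068876
0.3997417718008062
```

View pics/w4.png

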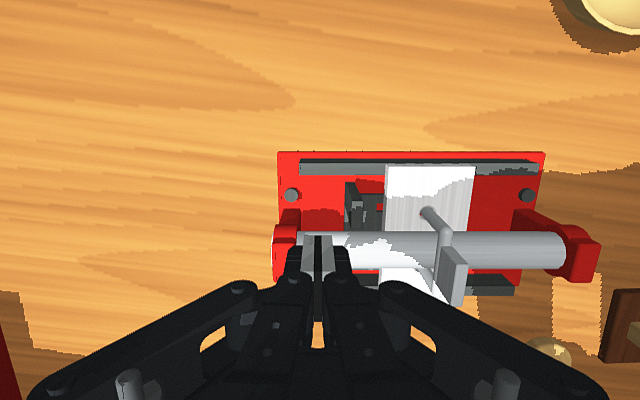

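The U-bolt's crown sits across the bar, with the lug at (455,272) and the leg down through the hole at (428,212). The tab is at (355,205), its outer edge at x≈346, and the closed fingertips at (318,245) are clear of it. I'll check the tab's place, then go down.

Run:
```python
from h import *
c=load("w4.npz");a,s=.131,None
cc,s=np.cos(a),np.sin(a)
for uv in([346,183],[356,183],[346,200]):
    P=atz(c,uv,80)[0,:2]-[541.2,134.7];print(uv,"rel. holes, stand axes",P@np.array([[cc,-s],[s,cc]]))
```

```text
[346, 183] rel. holes, stand axes [55.96416283 65.77218336]
[356, 183] rel. holes, stand axes [55.97758232 59.34951623]
[346, 200] rel. holes, stand axes [44.5361178  65.45886213]
```

Request:
send_rows(plan=[[-1,[0,0,20],0],[-1,[0,0,20],0],[-1,[0,0,15],0],[-1,[0,0,8],0],[-1,[0,0,3],0],[-1,[0,0,0],0],[-1,[0,0,0],0]])

```text
t: 14.35
ee_pos: [565.5, 225.3, 69.2]
ee_rot: [-3.141, -0.001, 0.133]
contact_force: [-0.0, 0.0, 0.0]
gripper_width: -0.2
finger_force: 0.0
```

Request:
send_rows(plan=[[-1,[0,2,0],0],[-1,[0,2,0],0],[-1,[0,2,0],0],[-1,[0,2,0],0],[-1,[0,0,0],0]])

```text
t: 14.85
ee_pos: [566.3, 217.0, 68.5]
ee_rot: [-3.142, -0.0, 0.133]
contact_force: [0.4, -0.6, 0.4]
gripper_width: 0.2
finger_force: 0.0
```

Request:
send_rows(plan=[[-1,[0,1.5,0],0],[-1,[0,1.5,0],0],[-1,[0,1.5,0],0],[-1,[0,1.5,0],0],[-1,[0,0,0],0]])

```text
t: 15.35
ee_pos: [567.0, 211.2, 68.4]
ee_rot: [-3.141, 0.0, 0.133]
contact_force: [-0.2, 1.4, 0.8]
gripper_width: -0.2
finger_force: 0.8
```

Request:
send_rows(plan=[[-1,[0,1.5,0],0],[-1,[0,1.5,0],0],[-1,[0,1.5,0],0],[-1,[0,1.5,0],0],[-1,[0,0,0],0]])

```text
t: 15.85
ee_pos: [567.8, 205.2, 68.4]
ee_rot: [-3.142, 0.0, 0.133]
contact_force: [0.1, 1.6, 0.1]
gripper_width: -0.2
finger_force: 0.7
```

Request:
send_rows(plan=[[-1,[0,1.5,0],0],[-1,[0,1.5,0],0],[-1,[0,1.5,0],0],[-1,[0,1.5,0],0],[-1,[0,0,0],0]])

```text
t: 16.35
ee_pos: [568.5, 199.4, 68.4]
ee_rot: [-3.141, 0.0, 0.133]
contact_force: [-0.6, 3.6, 0.5]
gripper_width: -0.0
finger_force: 1.7
```

Request:
send_rows(plan=[[-1,[0,1,0],0],[-1,[0,1,0],0],[-1,[0,1,0],0],[-1,[0,0,0],0]])

```text
t: 16.75
ee_pos: [568.9, 197.0, 68.5]
ee_rot: [-3.141, -0.0, 0.133]
contact_force: [-0.4, 7.9, 1.0]
gripper_width: -0.2
finger_force: 4.1
```

Request:
send_rows(plan=[[-1,[0,1,0],0],[-1,[0,1,0],0],[-1,[0,0,0],0]])

```text
t: 17.05
ee_pos: [569.1, 195.1, 68.5]
ee_rot: [-3.141, -0.0, 0.133]
contact_force: [-1.2, 8.8, 0.7]
gripper_width: 0.0
finger_force: 4.2
```

Request:
send_rows(plan=[[-1,[0,1,0],0],[-1,[0,1,0],0],[-1,[0,0,0],0]])

```text
t: 17.35
ee_pos: [569.4, 193.1, 68.5]
ee_rot: [-3.141, -0.0, 0.133]
contact_force: [-0.7, 7.3, 0.4]
gripper_width: 0.0
finger_force: 4.2
```

Request:
send_rows(plan=[[-1,[0,-5,0],0],[-1,[0,-10,0],0],[-1,[0,-10,-10],0],[-1,[0,0,-30],0],[-1,[0,0,-26],0],[-1,[0,0,0],0],[-1,[0,0,0],0]])

```text
t: 18.05
ee_pos: [566.3, 217.9, 135.3]
ee_rot: [-3.141, -0.001, 0.133]
contact_force: [-0.3, 0.1, -0.3]
gripper_width: -0.2
finger_force: 0.0
```

Run:
```python
from h import *
c=cam("wrist");save(c,"w5.npz");a=.131;cc,s=np.cos(a),np.sin(a)
R=np.array([[cc,-s],[s,cc]]);O=np.array([541.2,134.7])
w=load("w4.npz")
for nm,q in(("w4",w),("w5",c)):
    # sample scanlines along stand y at tab top (z80, x 34) and plate top (z46, x 52)
    for x,z,lo,hi in((38,80,20,80),(52,46,-50,50)):
        ys=np.arange(lo,hi,2.);P=np.c_[x+0*ys,ys];Wd=P@R.T+O
        uv=proj(q,np.c_[Wd,z+0*ys]).round().astype(int)
        print(nm,x,z);print(" ".join(f"{int(y)}:{q[0][v,u].max()}/{q[0][v,u].min()}" for y,(u,v) in zip(ys,uv) if 0<=v<400 and 0<=u<640))
```

```text
w4 38 80
20:206/203 22:197/197 24:201/198 26:201/199 28:211/208 30:207/205 32:206/204 34:203/201 36:211/208 38:208/208 40:109/107 42:76/39 44:75/42 46:75/64 48:70/64 50:69/66 52:64/63 54:50/47 56:66/64 58:66/64 60:60/58 62:92/88 64:61/61 66:135/112 68:253/45 70:250/44 72:255/49 74:198/27 76:200/33 78:204/32
w4 52 46
-50:166/23 -48:168/26 -46:168/24 -44:166/22 -42:166/20 -40:167/24 -38:165/21 -36:167/24 -34:165/15 -32:255/255 -30:255/255 -28:255/255 -26:255/255 -24:255/255 -22:255/255 -20:254/254 -18:254/254 -16:255/255 -14:254/254 -12:255/255 -10:255/255 -8:255/255 -6:255/255 -4:255/255 -2:254/254 0:255/254 2:255/254 4:254/254 6:254/254 8:255/255 10:255/255 12:254/254 14:254/254 16:254/254 18:255/255 20:255/255 22:255/255 24:255/255 26:255/255 28:255/255 30:255/255 32:192/190 34:253/69 36:251/45 38:251/44 40:252/46 42:251/42 44:251/44 46:251/44 48:252/42
w5 38 80
20:199/197 22:205/203 24:206/203 26:212/210 28:206/204 30:211/209 32:54/50 34:65/60 36:66/62 38:69/67 40:32/30 42:38/36 44:36/33 46:140/133 48:255/41 50:250/45 52:250/43 54:249/46 56:249/45 58:249/46 60:249/47 62:249/44 64:248/47 66:248/46 68:249/43 70:193/29 72:196/30 74:172/29 76:157/22 78:159/23
w5 52 46
-50:164/21 -48:165/20 -46:163/22 -44:165/21 -42:168/30 -40:165/20 -38:231/225 -36:190/190 -34:255/255 -32:255/255 -30:255/255 -28:255/255 -26:254/254 -24:254/254 -22:255/255 -20:254/254 -18:255/254 -16:255/255 -14:255/255 -12:255/255 -10:255/255 -8:254/254 -6:254/254 -4:255/254 -2:254/254 0:254/254 2:255/254 4:255/255 6:254/254 8:254/254 10:254/254 12:255/255 14:255/255 16:255/255 18:255/255 20:255/255 22:255/255 24:255/255 26:190/188 28:255/71 30:255/48 32:203/31 34:255/46 36:252/47 38:251/46 40:251/46 42:251/44 44:251/44 46:251/47 48:251/43
```

```bash
cat > meas.py <<'E'
from h import *
import sys
from scipy.ndimage import map_coordinates
a=.131;cc,s=np.cos(a),np.sin(a);R=np.array([[cc,-s],[s,cc]]);O=np.array([541.2,134.7])
def edge(q,x,z,lo,hi,ch,up):
    ys=np.arange(lo,hi,.1);Wd=np.c_[x+0*ys,ys]@R.T+O;uv=proj(q,np.c_[Wd,z+0*ys])
    g=map_coordinates(q[0][...,ch].astype(float),[uv[:,1],uv[:,0]],order=1)
    d=np.convolve(g,np.r_[np.ones(10),-np.ones(10)],"same")*up
    return ys[10:-10][d[10:-10].argmax()]
for n in sys.argv[1:]:
    q=load(n);
    for x in(30,34,38,41): print(n,"tab outer",x,edge(q,x,80,35,75,2,1).round(1))
    for x in(48,51,54): print(n,"plate",x,edge(q,x,46,-55,-20,0,1).round(1),edge(q,x,46,15,45,0,-1).round(1))
E
python3 meas.py w3.npz w4.npz w5.npz
```

```text
w3.npz tab outer 30 62.1
w3.npz tab outer 34 61.3
w3.npz tab outer 38 62.3
w3.npz tab outer 41 63.0
w3.npz plate 48 -32.5 31.8
w3.npz plate 51 -32.4 31.7
w3.npz plate 54 -32.5 32.3
w4.npz tab outer 30 63.8
w4.npz tab outer 34 67.0
w4.npz tab outer 38 67.0
w4.npz tab outer 41 66.9
w4.npz plate 48 -32.6 34.0
w4.npz plate 51 -32.8 34.0
w4.npz plate 54 -32.9 34.1
w5.npz tab outer 30 47.6
w5.npz tab outer 34 47.7
w5.npz tab outer 38 47.8
w5.npz tab outer 41 47.7
w5.npz plate 48 -38.8 28.0
w5.npz plate 51 -38.7 28.0
w5.npz plate 54 -38.7 28.1
```

Run:
```python
from h import *
a=load("w4.npz");b=load("w5.npz")
for nm,(x0,y0,x1,y1) in {"lug":(435,240,472,310),"leg":(418,200,450,245)}.items():
    T=a[0][y0:y1,x0:x1];S=b[0][y0-30:y1+30,x0-30:x1+30]
    m=cv2.matchTemplate(S,T,cv2.TM_CCOEFF_NORMED);_,v,_,l=cv2.minMaxLoc(m);print(nm,"shift px",l[0]-30,l[1]-30,round(v,3))
ax=.131;cc,s=np.cos(ax),np.sin(ax);R=np.array([[cc,-s],[s,cc]]);O=np.array([541.2,134.7])
for d in (-7,-6,-5,-4): # lug moved d along stand y, still upright and seated
    for z in (108,84,50):
        print(d,z,(proj(b,np.r_[np.array([0,d])@R.T+O,z])-proj(a,np.r_[O,z])).round(1))
```

```text
lug shift px -8 -4 0.543
leg shift px -7 0 0.669
-7 108 [[-0.   0.1]]
-7 84 [[0.  0.2]]
-7 50 [[0.1 0.3]]
-6 108 [[-1.7  0.1]]
-6 84 [[-1.4  0.2]]
-6 50 [[-1.2  0.3]]
-5 108 [[-3.3  0.1]]
-5 84 [[-2.9  0.2]]
-5 50 [[-2.5  0.3]]
-4 108 [[-4.9  0.1]]
-4 84 [[-4.4  0.2]]
-4 50 [[-3.7  0.3]]
```

Run:
```python
from h import *
for n in("w4.npz","w5.npz"):
    q=load(n);g=cv2.cvtColor(q[0],cv2.COLOR_BGR2GRAY)
    for r in(215,230,250,265,280,295,302): print(n,r,"from420:",*g[r,420:486:2])
```

```text
w4.npz 215 from420: 103 101 99 107 111 113 118 122 115 158 201 203 205 212 201 201 203 211 210 212 203 207 201 205 179 63 66 71 73 70 70 70 71
w4.npz 230 from420: 211 220 215 216 216 223 224 222 88 101 118 144 159 173 176 172 155 225 224 220 223 215 222 147 61 67 67 64 63 66 64 64 67
w4.npz 250 from420: 171 172 169 170 169 174 171 174 101 131 125 94 116 128 122 122 120 116 146 172 172 171 170 170 171 170 172 172 172 171 172 170 170
w4.npz 265 from420: 244 138 145 147 147 146 148 99 128 122 94 99 95 95 95 98 94 95 144 175 172 172 175 170 161 150 150 150 151 150 152 151 154
w4.npz 280 from420: 254 255 241 177 177 168 139 113 124 95 97 93 95 93 95 94 92 157 178 172 176 174 176 127 45 47 48 44 44 43 42 40 42
w4.npz 295 from420: 24 22 24 20 1 121 255 243 252 253 250 237 77 91 93 87 165 176 172 175 171 170 129 125 123 122 120 76 78 67 68 65 67
w4.npz 302 from420: 26 25 22 25 26 24 28 28 21 25 15 3 124 255 70 113 176 172 170 170 171 155 187 186 186 184 185 184 191 96 103 101 101
w5.npz 215 from420: 91 100 106 117 119 121 161 182 207 205 202 203 209 207 200 200 210 208 212 207 207 204 203 22
[... 176 characters left out ...]
 250 from420: 168 170 176 117 88 111 125 124 123 119 114 179 173 169 170 172 170 170 169 170 169 172 171 169 172 172 169 173 174 171 172 174 171
w5.npz 265 from420: 250 139 103 91 91 93 96 90 161 179 176 178 174 170 163 150 154 153 152 149 149 152 153 153 153 154 154 157 155 153 156 155 157
w5.npz 280 from420: 147 197 176 92 95 94 92 152 176 172 175 177 175 159 255 254 254 254 255 45 48 45 44 49 46 42 43 45 48 41 43 42 43
w5.npz 295 from420: 27 25 21 20 18 32 127 186 171 172 172 172 157 255 254 254 254 255 94 109 114 114 116 113 112 112 117 42 50 59 60 61 58
w5.npz 302 from420: 26 24 25 24 26 24 28 23 22 25 22 13 92 255 255 255 255 255 186 186 185 185 185 182 181 183 179 183 181 94 102 97 98
```

The crown and lug have leaned towards the tab side (lug top about +5 mm, plate −6 mm, a tilt of about 0.13 rad), while the keeper reads shut. I'll set the bolt upright again by caging the lug gently between the fingers.

Request:
send_rows(plan=[[-0.3,[-12,26.4,0],0],[-0.3,[-12,26.4,0],0],[-0.3,[-11.7,26.4,0],0],[-0.3,[0,0,0],0],[-0.3,[0,0,0],0],[-0.3,[0,0,0],0],[-0.3,[0,0,0],0]], force=20)

```text
t: 18.8
ee_pos: [541.3, 134.8, 134.1]
ee_rot: [-3.141, 0.001, 0.134]
contact_force: [-0.3, 0.1, 0.2]
gripper_width: 30.0
finger_force: 0.0
```

Run:
```python
from h import *
plan([541.2,134.7,88],.131);s=sense();print(s["gripper_width"])
c=cam("wrist");save(c,"w6.npz")
ax=.131;cc,s=np.cos(ax),np.sin(ax);R=np.array([[cc,-s],[s,cc]]);O=np.array([541.2,134.7])
g=cv2.cvtColor(c[0],cv2.COLOR_BGR2GRAY)
for x,z in((12,108),(6,108),(24,84),(27,79)):
    ys=np.arange(-16,17,1.);uv=proj(c,np.c_[np.c_[x+0*ys,ys]@R.T+O,z+0*ys]).round().astype(int)
    print(x,z,*g[uv[:,1].clip(0,399),uv[:,0]])
```

```text
tool shift (no turn) [-0.1  0.1 46.1] pos [541.3 134.8 134.1] yaw 0.1337 t 18.8
turn deg 0.15550405114123134
30.033547277837407
12 108 171 170 171 170 171 168 173 168 171 170 172 124 150 104 102 238 255 254 254 254 254 254 255 253 252 252 252 252 252 252 252 252 252
6 108 143 140 143 142 143 142 142 140 139 140 143 114 151 102 105 160 165 173 174 174 166 255 255 228 229 227 228 228 228 226 228 227 227
24 84 202 202 201 208 255 255 255 255 255 255 164 97 209 234 250 255 255 254 251 232 255 255 254 255 255 255 255 255 255 255 255 255 255
27 79 202 198 205 207 207 191 191 134 115 105 118 123 120 122 124 125 136 231 255 255 255 255 254 255 255 255 255 255 255 255 255 255 255
```

Request:
send_rows(plan=[[-0.3,[0,0,15],0],[-0.3,[0,0,15],0],[-0.3,[0,0,10],0],[-0.3,[0,0,6],0],[-0.3,[0,0,0],0],[-0.3,[0,0,0],0]])

```text
t: 19.45
ee_pos: [541.4, 134.1, 88.6]
ee_rot: [-3.141, -0.0, 0.133]
contact_force: [0.2, 0.4, 0.7]
gripper_width: 29.7
finger_force: 0.0
```

Request:
send_rows(plan=[[-0.4,[0,0,0],0],[-0.5,[0,0,0],0],[-0.55,[0,0,0],0],[-0.6,[0,0,0],0],[-0.6,[0,0,0],0],[-0.6,[0,0,0],0]])

```text
t: 20.05
ee_pos: [541.3, 134.1, 88.5]
ee_rot: [-3.141, -0.0, 0.133]
contact_force: [-0.3, 0.1, 1.0]
gripper_width: 17.1
finger_force: 0.0
```

Request:
send_rows(plan=[[-0.6,[0,1,0],0],[-0.6,[0,1,0],0],[-0.6,[0,0,0],0]])

```text
t: 20.35
ee_pos: [541.5, 131.9, 88.4]
ee_rot: [-3.142, 0.0, 0.133]
contact_force: [-0.3, 0.4, 0.4]
gripper_width: 17.3
finger_force: 0.0
```

Request:
send_rows(plan=[[-0.6,[0,1,0],0],[-0.6,[0,1,0],0],[-0.6,[0,0,0],0]])

```text
t: 20.65
ee_pos: [541.8, 130.0, 88.4]
ee_rot: [-3.142, 0.0, 0.133]
contact_force: [-0.2, -0.1, -0.2]
gripper_width: 17.1
finger_force: 0.0
```

Request:
send_rows(plan=[[-0.65,[0,0.5,0],0],[-0.7,[0,0.5,0],0],[-0.7,[0,0,0],0],[-0.7,[0,0,0],0]])

```text
t: 21.05
ee_pos: [541.9, 129.1, 88.4]
ee_rot: [-3.141, 0.0, 0.133]
contact_force: [-0.2, -0.3, -0.3]
gripper_width: 13.3
finger_force: 0.0
```

Request:
send_rows(plan=[[-0.75,[0,0,0],0],[-0.78,[0,0.5,0],0],[-0.78,[0,0,0],0],[-0.78,[0,0,0],0]])

```text
t: 21.45
ee_pos: [542.0, 128.6, 88.4]
ee_rot: [-3.141, 0.0, 0.133]
contact_force: [0.9, 0.3, -0.1]
gripper_width: 9.4
finger_force: 0.1
```

Request:
send_rows(plan=[[-0.81,[0,0,0],0],[-0.84,[0,0,0],0],[-0.84,[0,0,0],0],[-0.84,[0,0,0],0]])

```text
t: 21.85
ee_pos: [542.0, 128.7, 88.4]
ee_rot: [-3.141, -0.0, 0.133]
contact_force: [-0.3, 1.0, 0.6]
gripper_width: 7.7
finger_force: 20.2
```

Request:
send_rows(plan=[[-0.88,[0,0,0],0],[-0.92,[0,0,0],0],[-0.92,[0,0,0],0]])

```text
t: 22.15
ee_pos: [542.0, 128.7, 88.4]
ee_rot: [-3.141, -0.0, 0.133]
contact_force: [-0.3, 2.2, 0.6]
gripper_width: 7.4
finger_force: 20.2
```

Request:
send_rows(plan=[[-0.92,[0,0,0.5],0],[-0.92,[0,0,0.5],0],[-0.92,[0,0,0],0],[-0.92,[0,0,0],0]])

```text
t: 22.55
ee_pos: [542.0, 128.6, 87.5]
ee_rot: [-3.141, -0.0, 0.133]
contact_force: [-1.7, 2.9, 4.7]
gripper_width: 7.6
finger_force: 20.7
```

Request:
send_rows(plan=[[-0.92,[0,0,0.5],0],[-0.92,[0,0,0],0],[-0.92,[0,0,0],0]])

```text
t: 22.85
ee_pos: [542.1, 128.7, 87.1]
ee_rot: [-3.141, -0.0, 0.133]
contact_force: [-1.1, 2.1, 4.9]
gripper_width: 7.4
finger_force: 21.0
```

Request:
send_rows(plan=[[-0.92,[0,-0.5,-0.8],0],[-0.92,[0,0,0],0],[-0.92,[0,0,0],0]])

```text
t: 23.15
ee_pos: [542.0, 129.0, 87.7]
ee_rot: [3.141, 0.0, 0.133]
contact_force: [-0.2, -1.0, 2.9]
gripper_width: 7.1
finger_force: 20.5
```

Request:
send_rows(plan=[[-0.78,[0,0,0],0],[-0.7,[0,0,0],0],[-0.6,[0,0,0],0],[-0.5,[0,0,0],0],[-0.3,[0,0,0],0],[-0.3,[0,0,0],0],[-0.3,[0,0,0],0]])

```text
t: 23.85
ee_pos: [541.9, 129.1, 87.7]
ee_rot: [-3.141, -0.0, 0.133]
contact_force: [-0.1, -0.4, 0.1]
gripper_width: 30.1
finger_force: 0.0
```

Request:
send_rows(plan=[[-0.3,[0,0,-10],0],[-0.3,[0,0,-20],0],[-0.3,[0,0,-20],0],[-0.3,[0,0,0],0],[-0.3,[0,0,0],0]])

```text
t: 24.35
ee_pos: [542.1, 129.1, 138.3]
ee_rot: [-3.142, -0.001, 0.133]
contact_force: [-0.1, -0.3, -0.9]
gripper_width: 30.1
finger_force: 0.0
```

```bash
cat > chk.py <<'E'
from h import *
import sys
plan([541.2,134.7,88],.131)
c=cam("wrist");save(c,sys.argv[1])
ax=.131;cc,s=np.cos(ax),np.sin(ax);R=np.array([[cc,-s],[s,cc]]);O=np.array([541.2,134.7])
g=cv2.cvtColor(c[0],cv2.COLOR_BGR2GRAY)
for x,z,lo,hi in((12,108,-18,15),(6,108,-18,15),(24,84,-18,15),(27,79,-18,15),(38,80,25,60),(52,46,-42,-30),(52,46,20,36)):
    ys=np.arange(lo,hi,1.);uv=proj(c,np.c_[np.c_[x+0*ys,ys]@R.T+O,z+0*ys]).round().astype(int)
    print(x,z,lo,":",*g[uv[:,1].clip(0,399),uv[:,0]])
E
python3 chk.py w7.npz
```

```text
tool shift (no turn) [-0.2 -5.6 50.3] pos [542.1 129.1 138.3] yaw 0.1329 t 24.35
turn deg 0.11146626373079381
12 108 -18 : 174 171 172 172 170 174 106 231 254 253 253 253 253 255 255 255 253 252 252 252 252 252 252 252 252 252 252 253 253 252 253 252 252
6 108 -18 : 142 142 143 141 143 146 118 165 177 173 214 208 201 171 150 235 230 231 230 231 229 229 231 228 230 230 229 229 230 229 228 230 229
24 84 -18 : 255 255 255 255 255 255 255 165 211 245 252 253 254 253 240 225 255 255 255 255 255 255 255 255 255 255 255 255 255 255 255 255 255
27 79 -18 : 210 205 203 203 209 200 213 103 110 116 126 137 157 162 174 185 236 253 255 255 255 255 254 255 255 255 255 255 255 255 255 255 255
38 80 25 : 33 37 35 38 34 31 23 71 124 128 125 126 126 134 128 114 113 114 115 111 115 114 113 116 116 116 115 113 114 114 115 114 115 114 115
52 46 -42 : 55 57 47 24 255 255 255 255 255 255 255 255
52 46 20 : 255 255 255 255 255 255 192 84 87 88 86 91 92 89 90 91
```

Run:
```python
from h import *
c=load("w7.npz");ax=.131;cc,s=np.cos(ax),np.sin(ax);R=np.array([[cc,-s],[s,cc]]);O=np.array([541.2,134.7])
for y in range(26,66,2):
    u,v=proj(c,np.r_[np.array([34,y])@R.T+O,80])[0].round().astype(int);print(y,c[0][v,u],end=" ")
```

```text
26 [36 35 37] 28 [31 35 32] 30 [33 35 31] 32 [83 86 80] 34 [120 123 116] 36 [125 128 122] 38 [48 49 47] 40 [ 42  52 255] 42 [ 44  56 251] 44 [ 46  58 251] 46 [ 42  55 251] 48 [ 46  59 251] 50 [ 46  60 251] 52 [ 42  57 251] 54 [ 46  60 252] 56 [ 49  60 252] 58 [ 46  58 251] 60 [ 47  58 251] 62 [ 46  58 252] 64 [ 50  63 252]
```

The tab's top spans 32–39 mm, so its outer face is about 45 mm from the hole line (shut is 46, open 64). The bolt is upright and seated, and the fingers are clear.

```bash
python3 -c "
from h import *
print(sign_off())"
```

```text
the job is handed in; nothing more can be done
None
```

I handed the job in with the larger U-bolt seated upright on the bar through both holes, the keeper's tab measured shut to within about 1 mm, and the arm clear of everything. The bolt leaned while the keeper was being pushed, so I set it upright again first. I don't have the verdict, because `sign_off` returned none.

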